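Step a well plate under a marking pointer

ROBOT

A 6-joint arm with a two-finger parallel gripper is mounted at the origin on a cart in front of the work surface, level with it; the furniture and walls round the work are solid. World frame = base frame: x ahead of the robot, y to its left, z up, the work surface at z = 0. Lengths are in m, angles in degrees, forces in N, time in s.
With the tool pointing down it reaches from about 0.4 to 0.825 m from the base axis. Payload 7 kg.
Tool frame: the origin (TCP) lies on the centre line of the jaws, within the pads' length; the fingertips stand 14 mm ahead of it and the grasp point (between the pads) lies 5 mm behind it; z points along the fingers, y is the line along which they close (so a half turn about z gives the same grasp; the last joint's range is limited). The gripper opens to 88 mm and grips with 3 to 60 N. Pads are 19 mm wide; open, the fingers measure 130 mm over their backs; the gripper's body (78 mm by 193 mm) begins 47 mm behind the grasp point.
Start: joints at [-52.133, 20.546, 0.682, 0, -70.136, -16.507], TCP at [0.246, -0.629, 0.241] pointing down, gripper open.
Joint ranges: [-176.03, 176.03], [-82.01, 121.73], [-58.28, 71.71], [-173.87, 95.51], [-174.79, -0.11], [-173.66, 173.66]. Speed limits (degrees/s): [136.94, 136.94, 172.46, 180, 180, 180].

INTERFACE

Orientations are given as a 3x3 rotation matrix whose columns are the frame's x, y, z axes.
In Python, from cell import * gives the robot as it stands.
- The arm moves only by the tool drive_tool, never from a script. Its arguments are lists of equal length, an entry for each row: "translation": the shift along the world's x, y, z in mm, a list of three; "turn": the turn about the world's z in degrees; "gripper": the closure, from 0 (fully open) to 1 (shut). In form: {"translation": [[dx, dy, dz], ...], "turn": [turn, ...], "gripper": [gripper, ...]}. A call has 1 to 8 rows; each row is the pose to reach, as a shift and turn from the pose commanded when the call began; what a row does not reach only later rows make up. A row lasts 1/12 s, in which the tool goes at most 41.7 mm and 7.16 degrees, less where a joint would pass 70% of its speed; a pose out of reach is approached as far as the arm can. A call with a gripper value outside its range is refused whole. The fingers move at their own pace and stop on an object; "squeeze" is the grip in N (left out, the last holds). Time passes only in rows, so rows that repeat a pose let the fingers close. It gives the time, the measured TCP pose, the force, the opening and the grip force at its end, in the units of the state.
- read_state(): the state, without advancing time (a new reading comes with each control period).
- snapshot(name): name is "scene" or "top" or "wrist"; returns a dict with "img" (420x560x3 uint8, blue, green, red), "fx", "fy", "cx", "cy" (pixels), "camera_from_world" (4x4, takes a point from world to camera coordinates); the wrist camera has in their place "tool_from_camera" (4x4, takes a point from camera to tool coordinates, whose origin is the TCP and whose axes are the flange's). Camera axes: x right, y up, looking along -z (the intrinsics and any distortion apply to the point x, -y, -z); pixel columns grow to the right and rows downward; lengths in m; the calibration is good to about 2 mm. A picture is of the moment at which its call begins: read the wrist's pose just before it. There is no depth.
- job_done(): hands the job in; it is judged then, once.
The state is a dict: "clock": time; "joint_positions": joint angles; "joint_velocities": joint speeds; "joint_torque": joint torques, N m; "tcp_pos": TCP position; "eef_rot": TCP orientation; "wrist_force": force on the tool from outside, world axes, zero at the start; "ft_torque": the same for the moment, N m; "opening": finger opening in m; "finger_force": force on a finger pad.
Only numpy, scipy, OpenCV 4.12 (cv2) and the standard library are available. Lean on these libraries where they do the work, as an engineer would, in place of code of your own. Each camera call takes 0.05 s, during which the arm holds its last target. There are 200 camera calls.

TASK

Slide the carrier of the x-y stage by its black knob until the yellow cap on the well plate is centred under the pointer, then press the orange button of the pointer fully down for a moment to mark the cap. Do the same for the green cap and then for the blue cap, never pressing where no cap is under the tip. Leave the blue cap under the raised pointer, and do not shift the timer, the tape roll and the petri dishes lying around.

Things in the scene. Friction and masses are not known exactly. Their poses are not given: they have to be found in the camera images.
- stage_base: Fixed aluminium base of the x-y stage, 170 x 250 x 34 mm. Origin at the centre of its underside on the bench; x and y axes are the two slide directions (its -x side, with the knob, faces the robot, turned by up to 0.3 rad).
- stage_y (a joint): Position of the saddle (with the carrier) along the base's y, m, -0.048 to 0.048, 0 in the middle. Moves together with stage_x as the knob is moved; about 1.2 N friction each, stays where it is left.
- stage_x (a joint): Position of the carrier along the base's x on the saddle, m, -0.035 to 0.035, 0 in the middle.
- handle (a point): Middle height of the black upright knob of the carrier: cylinder 28 mm diameter, 50 mm tall, from 74 to 124 mm over the bench (this point at 105 mm), standing on a front tongue 82 mm from the plate's centre. Can be gripped from above in any direction. Its axes are those of the base.
- mark_yellow (a point): Centre of the top of the yellow cap, a disc 14 mm across, on the red 96-place plate (96 x 139 mm, held on the carrier; a few white tubes in it rise to 81 mm). 75 mm over the bench. Moves with the carrier.
- mark_green (a point): The same for the green cap, 36 mm in x and -27 mm in y (base axes) from the yellow one.
- mark_blue (a point): The same for the blue cap, -27 mm in x and -36 mm in y (base axes) from the green one.
- pointer_stand: Fixed stand of the pointer; origin on the bench right under the pointer. Foot 100 mm wide and column (to 120 mm height) stand 0.12 to 0.18 m to its +x side, away from the robot; an arm 18 mm wide, at 97 to 115 mm height, reaches over the plate to the pointer.
- pointer_tip (a point): Tip of the vertical steel pointer, 87 mm over the bench when raised; it just reaches the caps' tops when pressed fully down.
- pointer_button (a point): Centre of the top of the orange button on the pointer, 32 mm diameter, 10 mm thick, 141 mm over the bench when raised.
- plunger (a joint): How far the pointer is pressed down, m: 0 raised, 0.012 fully down at a hard stop. A spring lifts it again; 1.4 N starts it, 5.6 N holds it fully down.
- timer: White digital timer lying on the bench, 62 x 62 x 14 mm, origin under its centre; bystander.
- tape_1: Roll of brown tape lying flat, 96 mm across, 25 mm high, origin under its centre; bystander.
- petri_1: Petri dish, 57 mm across, 14 mm high, origin under its centre; bystander.
- petri_2: Another petri dish, like petri_1; bystander.

How it is judged (in metres and radians):
On the way, in this order (a step that is already met when the one before it is completed fails the run):
1. pointer pressed down on the yellow cap (horizontal distance between mark_yellow and pointer_tip below 0.005 m and value of joint plunger above 0.009 m), for 0.1 s.
2. pointer pressed down on the green cap (horizontal distance between mark_green and pointer_tip below 0.005 m and value of joint plunger above 0.009 m), for 0.1 s.
3. pointer pressed down on the blue cap (horizontal distance between mark_blue and pointer_tip below 0.005 m and value of joint plunger above 0.009 m), for 0.1 s.
At the end, for the whole second after the job is handed in: The blue cap is within 5 mm of the pointer's axis, the pointer is up again (under 2 mm pressed), and the carrier is at rest (under 10 mm/s) (horizontal distance between mark_blue and pointer_tip below 0.005 m and value of joint plunger below 0.002 m and velocity of joint stage_x between -0.01 and 0.01 m/s and velocity of joint stage_y between -0.01 and 0.01 m/s); the robot touches nothing.
It fails at once if the pointer is pressed by more than 6 mm with its tip more than 8 mm from every cap's centre (value of joint plunger above 0.006 m and horizontal distance between each of mark_yellow, mark_green, mark_blue and pointer_tip above 0.008 m).
It fails at once if the timer, the tape or a petri dish is shifted by more than 20 mm (distance of any of timer, tape_1, petri_1, petri_2 from where it was at the start of the episode above 0.02 m).
It also fails if it takes over 72 s, if anything falls off the work surface, if the arm or the gripper's body presses on something with over 40 N, if the wrist force passes 120 N, or if a joint passes its speed limit or range.

## Working session

There is one attempt and no reset: what is moved stays moved. The work goes in short steps, Python scripts to look and compute and a tool call to move; the robot and the scene stay as the last step left them, time stands still between calls to the robot, and variables do not carry over. Pictures are saved under pics/ and viewed, at most 10 in all, crops included, and the job is handed in when it is done.

Besides the shell and the picture viewer there is one more tool, called in YAML: its name, and indented under it one key for each argument. drive_tool: Moves the arm, as the interface text tells. Its arguments: {"type":"object","properties":{"translation":{"type":"array","items":{"type":"array","items":{"type":"number"}}},"turn":{"type":"array","items":{"type":"number"}},"gripper":{"type":"array","items":{"type":"number"}},"squeeze":{"type":"number"}},"required":["translation","turn","gripper"]}

```bash
mkdir -p pics; ls; python3 - <<'E'
from cell import *
import cv2,pickle
d={n:snapshot(n) for n in("scene","top")}
pickle.dump(d,open("s0.pkl","wb"))
for n in d:
    cv2.imwrite(f"pics/{n}0.png",d[n]["img"]); print(n,d[n]["fx"],d[n]["cx"],d[n]["cy"],d[n]["camera_from_world"], [k for k in d[n]])
s=read_state();print(s["clock"],s["tcp_pos"],s["eef_rot"])
E
```

```text
pics
scene 383.6111013784207 281.97133304478126 211.84285827817465 [[-0.42948196 -0.90283071  0.02102275  0.35524012]
 [ 0.56616598 -0.25104645  0.78513169 -0.36370944]
 [-0.70356331  0.34910226  0.61897195 -0.72915137]
 [ 0.          0.          0.          1.        ]] ['img', 'fx', 'fy', 'cx', 'cy', 'camera_from_world']
top 431.1213877050634 284.6171836773046 214.64296866558382 [[ 1.26977313e-02 -9.99916138e-01  2.54661628e-03  1.60986344e-01]
 [ 9.89453515e-01  1.29323056e-02  1.44272303e-01 -5.42025570e-01]
 [-1.44293137e-01  6.87827504e-04  9.89534748e-01 -1.10040312e+00]
 [ 0.00000000e+00  0.00000000e+00  0.00000000e+00  1.00000000e+00]] ['img', 'fx', 'fy', 'cx', 'cy', 'camera_from_world']
0.1 [ 0.2456713  -0.62825859  0.23972509] [[-9.31355495e-01 -3.64110585e-01 -6.50750302e-04]
 [-3.64111148e-01  9.31354532e-01  1.34485627e-03]
 [ 1.16402842e-04  1.48948471e-03 -9.99998884e-01]]
```

View pics/scene0.png

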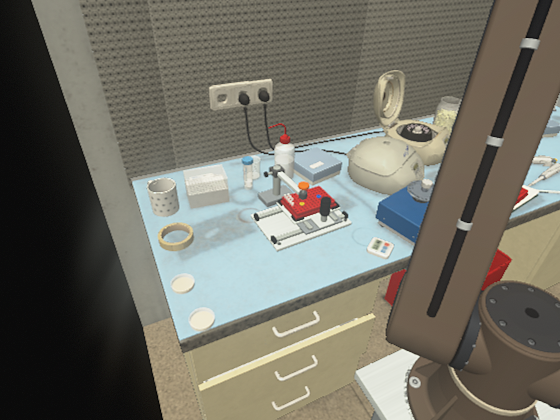

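View pics/top0.png

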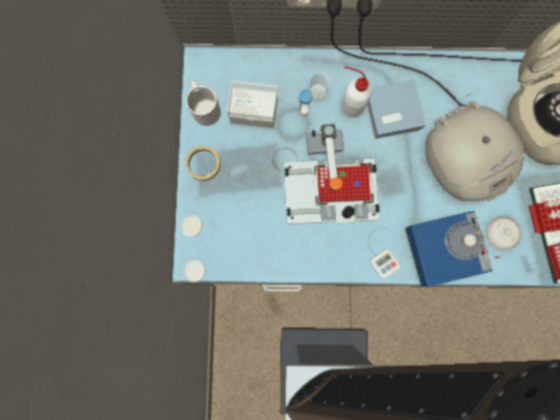

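The scene view shows the stage at about (300,215), with the knob at (325,208) and the orange button at (304,187). In the top view the stage is at (332,190), the knob at (348,212), the button at (336,184), green at (342,174) and blue at (357,184).

```bash
cat > h.py <<'E'
import numpy as np,cv2,pickle
def K(d): return np.array([[d["fx"],0,d["cx"]],[0,d["fy"],d["cy"]],[0,0,1]])
F=np.diag([1,-1,-1.])
def P(d):
    T=np.array(d["camera_from_world"]); return K(d)@F@T[:3]
def wristT(d,s):  # adds camera_from_world
    W=np.eye(4);W[:3,:3]=s["eef_rot"];W[:3,3]=s["tcp_pos"]
    d["camera_from_world"]=np.linalg.inv(W@np.array(d["tool_from_camera"]));return d
def tri(da,pa,db,pb):
    X=cv2.triangulatePoints(P(da),P(db),np.array(pa,float).reshape(2,1),np.array(pb,float).reshape(2,1));return (X[:3]/X[3]).ravel()
def onz(d,p,z):
    M=P(d);A=np.column_stack([M[:,0],M[:,1],-np.array([p[0],p[1],1.])]);r=np.linalg.solve(A,-(M[:,2]*z+M[:,3]));return r[:2]
def proj(d,X):
    v=P(d)@np.append(X,1);return v[:2]/v[2]
R={"orange":((5,170,120),(13,255,255)),"yellow":((20,120,120),(33,255,255)),"green":((45,120,60),(80,255,255)),"blue":((105,130,80),(128,255,255)),"black":((0,0,0),(180,255,60))}
def blobs(im,c,roi,minA=6):
    x0,y0,x1,y1=roi;m=cv2.inRange(cv2.cvtColor(im[y0:y1,x0:x1],cv2.COLOR_BGR2HSV),*map(np.array,R[c]))
    n,l,st,ce=cv2.connectedComponentsWithStats(m)
    return [(round(ce[i][0]+x0,1),round(ce[i][1]+y0,1),int(st[i][4]),*st[i][2:4].tolist()) for i in range(1,n) if st[i][4]>=minA]
E
python3 - <<'E'
from h import *
d=pickle.load(open("s0.pkl","rb"))
for n,r in(("scene",(250,170,355,250)),("top",(280,155,385,225))):
    for c in R: print(n,c,blobs(d[n]["img"],c,r))
S,T=d["scene"],d["top"]
print("button",tri(S,(304,186),T,(336,184)),"knob",tri(S,(325.5,199),T,(348.5,212)))
print("btn z.141",onz(S,(304,186),.141),onz(T,(336,184),.141),"timer",onz(T,(385,263),.014),"petri",onz(T,(192,226),.014),onz(T,(194,271),.014),"tape",onz(T,(203,163),.02))
a=cv2.resize(S["img"][165:250,245:355],None,fx=5,fy=5,interpolation=2);cv2.imwrite("pics/c0.png",a)
E
```

```text
scene orange [(np.float64(303.2), np.float64(185.4), 63, 10, 8)]
scene yellow [(np.float64(301.5), np.float64(203.2), 10, 4, 3)]
scene green []
scene blue [(np.float64(318.3), np.float64(195.9), 9, 4, 3)]
scene black [(np.float64(265.6), np.float64(174.2), 9, 4, 4), (np.float64(335.6), np.float64(206.4), 10, 7, 5), (np.float64(326.9), np.float64(212.7), 9, 5, 7), (np.float64(344.9), np.float64(214.2), 13, 5, 6), (np.float64(255.9), np.float64(217.2), 11, 5, 7), (np.float64(300.4), np.float64(218.7), 9, 7, 4)]
top orange [(np.float64(336.0), np.float64(183.6), 143, 14, 15)]
top yellow []
top green []
top blue [(np.float64(356.5), np.float64(183.0), 6, 2, 3)]
top black [(np.float64(373.7), np.float64(168.1), 7, 2, 5), (np.float64(348.0), np.float64(211.7), 78, 11, 10)]
button [0.60362816 0.0427336  0.13237185] knob [0.53623413 0.01201772 0.12410502]
btn z.141 [0.59241233 0.04868691] [0.60192873 0.04412276] timer [ 0.41707526 -0.10071282] petri [0.50943807 0.41667767] [0.38951495 0.40613817] tape [0.68246418 0.39290219]
```

View pics/c0.png

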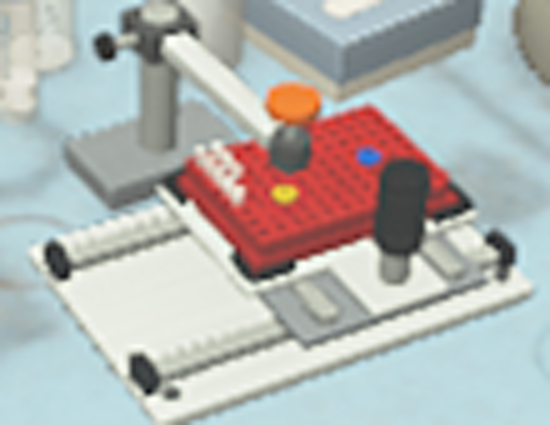

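The enlarged crop shows the yellow cap at scene (302,204), blue at (318,196), the button at (304,186), and the knob from top (325,199) to bottom (325,215). The green cap is hidden behind the pointer. I'll bring the wrist camera over the stage next.

drive_tool:
  translation:
    - [200, 620, 110]
    - [200, 620, 110]
    - [200, 620, 110]
    - [200, 620, 110]
    - [200, 620, 110]
    - [200, 620, 110]
    - [200, 620, 110]
    - [200, 620, 110]
  turn: [-17, -17, -17, -17, -17, -17, -17, -17]
  gripper: [0, 0, 0, 0, 0, 0, 0, 0]

```text
clock: 0.77
tcp_pos: [0.3465, -0.3143, 0.2961]
eef_rot: [[-0.997, -0.076, -0.0], [-0.076, 0.997, 0.0], [0.0, 0.0, -1.0]]
wrist_force: [1.3, -0.5, 1.0]
opening: 0.0882
finger_force: 0.0
```

drive_tool:
  translation:
    - [95, 310, 55]
    - [95, 310, 55]
    - [95, 310, 55]
    - [95, 310, 55]
    - [95, 310, 55]
    - [95, 310, 55]
    - [95, 310, 55]
    - [95, 310, 55]
  turn: [0, 0, 0, 0, 0, 0, 0, 0]
  gripper: [0, 0, 0, 0, 0, 0, 0, 0]

```text
clock: 1.43
tcp_pos: [0.4415, -0.0037, 0.3516]
eef_rot: [[-0.997, -0.077, 0.001], [-0.077, 0.997, 0.001], [-0.001, 0.0, -1.0]]
wrist_force: [0.9, 0.0, -0.2]
opening: 0.0874
finger_force: 0.0
```

```bash
python3 - <<'E'
from cell import *
from h import *
s=read_state();d=snapshot("wrist");print(s["clock"],s["tcp_pos"],np.round(s["eef_rot"],3),np.round(d["tool_from_camera"],3),d["fx"])
pickle.dump((s,d),open("w1.pkl","wb"));cv2.imwrite("pics/w1.png",d["img"])
E
```

```text
1.4333 [ 0.4415389  -0.00374767  0.35157597] [[-0.997 -0.077  0.001]
 [-0.077  0.997  0.001]
 [-0.001  0.    -1.   ]] [[-0.     0.963  0.269  0.072]
 [ 1.     0.     0.     0.   ]
 [ 0.     0.269 -0.963 -0.145]
 [ 0.     0.     0.     1.   ]] 354.24837669466893
```

View pics/w1.png

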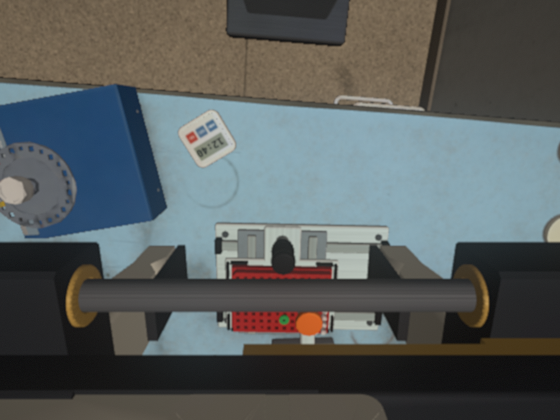

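The wrist view shows the knob at (283,247), the button at (309,323), green at (284,320) and the timer at (207,138). The fingers hide part of the stage, so I'll move further ahead for a clear view.

drive_tool:
  translation:
    - [130, 30, 20]
    - [130, 30, 20]
    - [130, 30, 20]
    - [130, 30, 20]
    - [130, 30, 20]
    - [130, 30, 20]
    - [130, 30, 20]
  turn: [0, 0, 0, 0, 0, 0, 0]
  gripper: [0, 0, 0, 0, 0, 0, 0]

```text
clock: 2.07
tcp_pos: [0.5709, 0.0236, 0.3706]
eef_rot: [[-0.997, -0.076, -0.001], [-0.076, 0.997, -0.0], [0.001, -0.0, -1.0]]
wrist_force: [0.4, -0.9, 0.6]
opening: 0.0874
finger_force: 0.0
```

```bash
python3 - <<'E'
from cell import *
from h import *
s=read_state();d=snapshot("wrist");print(s["clock"],s["tcp_pos"])
wristT(d,s);pickle.dump((s,d),open("w2.pkl","wb"))
for X in((.6,.044,.13),(.536,.012,.12)):print(proj(d,np.array(X)))
cv2.imwrite("pics/w2.png",cv2.resize(d["img"][40:280,150:470],None,fx=2.5,fy=2.5,interpolation=2))
E
```

```text
2.0667 [0.57093739 0.02355902 0.37062083]
[292.95748592 203.1494832 ]
[268.75547213 142.8055368 ]
```

View pics/w2.png

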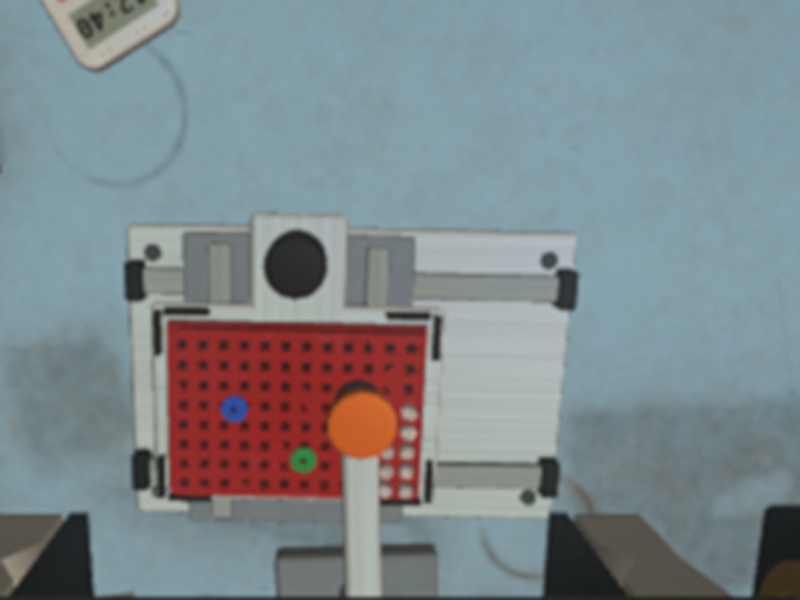

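The view is clear. In crop pixels, the knob is at (296,264), the button at (362,425), green at (304,460), blue at (234,409), and the base top edge runs from (128,227) to (575,234).

```bash
python3 - <<'E'
from h import *
s,d=pickle.load(open("w2.pkl","rb"));o=pickle.load(open("s0.pkl","rb"));S,T=o["scene"],o["top"]
s1,d1=pickle.load(open("w1.pkl","rb"));wristT(d1,s1)
im=d["img"];roi=(180,90,390,250);px={}
for c in R:
    b=max(blobs(im,c,roi),key=lambda b:b[2],default=None) if c!="black" else [x for x in blobs(im,c,roi,200)]
    print(c,b)
    if c=="black": b=b[0]
    px[c]=b[:2] if b else None
px["green"]=px["green"] or (150+304/2.5,40+460/2.5)
b=onz(d,px["blue"],.075);g=onz(d,px["green"],.075);k=onz(d,px["black"],.124);t=onz(d,px["orange"],.141)
v=b-g;yaw=np.arctan2(v[1],v[0])-np.arctan2(-36,-27)
f=lambda p:(150+p[0]/2.5,40+p[1]/2.5)
e=onz(d,f((128,227)),.034)-onz(d,f((575,234)),.034);yaw2=np.arctan2(e[1],e[0])+np.pi/2
print("b",b,"g",g,"k",k,"tip",t,"|v|",np.hypot(*v),"yaw",np.degrees(yaw),np.degrees(yaw2),np.hypot(*e))
print("tri w-S knob",tri(S,(325.5,199),d,px["black"]),"btn",tri(S,(303.2,185.4),d,px["orange"]),"blue",tri(S,(318.3,195.9),d,px["blue"]))
print("tri w-T knob",tri(T,(348,211.7),d,px["black"]),"btn",tri(T,(336,183.6),d,px["orange"]))
Rm=lambda a:np.array([[np.cos(a),-np.sin(a)],[np.sin(a),np.cos(a)]])
for Y in(yaw,yaw2):
    M=Rm(Y);y=(g-M@[.036,-.027]+b-M@[.009,-.063])/2
    print("yellow",y,"scene yellow",onz(S,(301.5,203.2),.075),"knob-in-base rel blue",M.T@(k-b))
    for n,m in(("y",y),("g",y+M@[.036,-.027]),("b",y+M@[.009,-.063])): print(n,"world shift",t-m,"knob target",k+t-m,"joint shift",M.T@(t-m))
E
```

```text
orange (np.float64(294.5), np.float64(209.2), 599, 29, 27)
yellow None
green (np.float64(270.8), np.float64(223.5), 61, 9, 9)
blue (np.float64(243.2), np.float64(202.9), 65, 10, 9)
black [(np.float64(267.8), np.float64(145.4), 479, 24, 26)]
b [ 0.61893683 -0.01621286] g [0.64405593 0.02117702] k [0.53850244 0.01121631] tip [0.60384406 0.04556256] |v| 0.04504411252539664 yaw 2.976085042030784 3.453046635938853 0.23834180215518347
tri w-S knob [0.53856518 0.0110325  0.12230107] btn [0.60487423 0.04516111 0.13459967] blue [ 0.61958702 -0.01714405  0.07082798]
tri w-T knob [0.53964467 0.01072901 0.10799087] btn [0.6013072  0.04504639 0.14908655]
yellow [0.60669036 0.04625321] scene yellow [0.60265453 0.04705513] knob-in-base rel blue [-0.07890181  0.03156826]
y world shift [-0.0028463  -0.00069065] knob target [0.53565613 0.01052565] joint shift [-0.00287832 -0.00054194]
g world shift [-0.04019957  0.02440384] knob target [0.49830287 0.03562015] joint shift [-0.03887832  0.02645806]
b world shift [-0.01510507  0.06175711] knob target [0.52339737 0.07297341] joint shift [-0.01187832  0.06245806]
yellow [0.60632685 0.04604519] scene yellow [0.60265453 0.04705513] knob-in-base rel blue [-0.07863629  0.03222398]
y world shift [-0.00248279 -0.00048264] knob target [0.53601964 0.01073367] joint shift [-0.00250735 -0.00033222]
g world shift [-0.04004366  0.02430004] knob target [0.49845878 0.03551635] joint shift [-0.03850735  0.02666778]
b world shift [-0.01526098  0.06186091] knob target [0.52324146 0.07307722] joint shift [-0.01150735  0.06266778]
```

drive_tool:
  translation:
    - [-32, -12, -40]
    - [-32, -12, -80]
    - [-32, -12, -120]
    - [-32, -12, -160]
    - [-32, -12, -200]
    - [-32, -12, -240]
    - [-32, -12, -267]
    - [-32, -12, -267]
  turn: [-1, -1, -1, -1, -1, -1, -1, -1]
  gripper: [0, 0, 0, 0, 0, 0, 0, 0]

```text
clock: 2.78
tcp_pos: [0.5352, 0.0106, 0.0994]
eef_rot: [[-0.998, -0.057, -0.008], [-0.057, 0.998, -0.002], [0.008, -0.001, -1.0]]
wrist_force: [-0.8, 0.2, -0.5]
opening: 0.0881
finger_force: 0.0
```

```bash
python3 - <<'E'
from h import *
o=pickle.load(open("s0.pkl","rb"));S,T=o["scene"],o["top"]
g=cv2.inRange(cv2.cvtColor(T["img"],cv2.COLOR_BGR2HSV)[165:182,336:350],(40,60,40),(85,255,255));print("T green px",np.argwhere(g).mean(0)[::-1]+[336,165],g.sum()/255)
print("S: y",onz(S,(301.5,203.2),.075),"b",onz(S,(318.3,195.9),.075),"btn",onz(S,(303.2,185.4),.139))
print("T: b",onz(T,(356.5,183),.075),"btn",onz(T,(336,183.6),.141),"knob",onz(T,(348,211.7),.124))
E
```

```text
T green px [341.75       173.66666667] 12.0
S: y [0.60265453 0.04705513] b [ 0.61420864 -0.01443401] btn [0.59839119 0.04785072]
T: b [ 0.61984624 -0.01696901] btn [0.60292164 0.04411829] knob [0.53683227 0.01299275]
```

drive_tool:
  translation:
    - [0, 0, 0]
    - [0, 0, 0]
    - [0, 0, 0]
    - [0, 0, 0]
    - [0, 0, 0]
    - [0, 0, 0]
    - [0, 0, 0]
    - [0, 0, 0]
  turn: [0, 0, 0, 0, 0, 0, 0, 0]
  gripper: [0.6, 0.8, 0.8, 0.8, 0.8, 0.8, 0.8, 0.8]
  squeeze: 15

```text
clock: 3.45
tcp_pos: [0.5397, 0.0119, 0.1043]
eef_rot: [[-0.998, -0.059, 0.0], [-0.059, 0.998, 0.0], [-0.0, 0.0, -1.0]]
wrist_force: [0.1, 0.4, 0.2]
opening: 0.0397
finger_force: 0.0
```

drive_tool:
  translation:
    - [0, 0, 0]
    - [0, 0, 0]
    - [0, 0, 0]
    - [0, 0, 0]
    - [0, 0, 0]
    - [0, 0, 0]
  turn: [0, 0, 0, 0, 0, 0]
  gripper: [0.8, 0.8, 0.8, 0.8, 0.8, 0.8]

```text
clock: 3.95
tcp_pos: [0.5396, 0.0118, 0.104]
eef_rot: [[-0.998, -0.059, -0.0], [-0.059, 0.998, -0.0], [0.0, -0.0, -1.0]]
wrist_force: [-0.8, -0.1, 0.4]
opening: 0.0275
finger_force: 15.0
```

drive_tool:
  translation:
    - [-2, 0, 0]
    - [-3.5, 0, 0]
    - [-3.5, 0, 0]
    - [-3.5, 0, 0]
    - [-3.5, 0, 0]
  turn: [0, 0, 0, 0, 0]
  gripper: [0.8, 0.8, 0.8, 0.8, 0.8]

```text
clock: 4.37
tcp_pos: [0.5359, 0.0118, 0.104]
eef_rot: [[-0.998, -0.059, -0.0], [-0.059, 0.998, -0.0], [0.0, -0.0, -1.0]]
wrist_force: [-0.7, -1.2, 1.5]
opening: 0.0277
finger_force: 15.0
```

```bash
python3 - <<'E'
from cell import *
from h import *
s=read_state();S,T=snapshot("scene"),snapshot("top");print(s["clock"],s["tcp_pos"],s["opening"])
pickle.dump((S,T),open("s1.pkl","wb"))
for c in("orange","yellow","blue"):print(c,blobs(S["img"],c,(250,170,355,250),4))
cv2.imwrite("pics/c1.png",cv2.resize(S["img"][165:250,245:355],None,fx=6,fy=6,interpolation=2))
E
```

```text
4.3667 [0.53585907 0.0117857  0.10397459] 0.027674175873620827
orange []
yellow [(np.float64(314.7), np.float64(179.9), 14, 7, 3), (np.float64(323.2), np.float64(188.8), 12, 9, 4), (np.float64(340.2), np.float64(187.8), 5, 3, 3), (np.float64(301.3), np.float64(204.2), 10, 4, 3)]
blue []
```

View pics/c1.png

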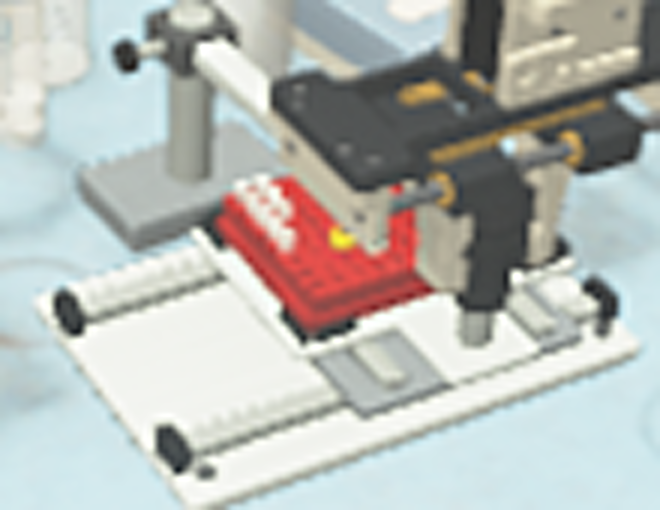

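The scene crop shows the knob gripped, with the yellow cap at (301.3,204.2), about one pixel nearer than before. I'll release, rise, and check with the wrist camera.

drive_tool:
  translation:
    - [0, 0, 0]
    - [0, 0, 0]
    - [0, 0, 0]
    - [0, 0, 0]
    - [0, 0, 0]
    - [0, 0, 40]
    - [0, 0, 80]
    - [0, 0, 120]
  turn: [0, 0, 0, 0, 0, 0, 0, 0]
  gripper: [0, 0, 0, 0, 0, 0, 0, 0]

```text
clock: 5.13
tcp_pos: [0.5356, 0.0116, 0.2251]
eef_rot: [[-0.998, -0.059, -0.002], [-0.059, 0.998, -0.001], [0.002, -0.001, -1.0]]
wrist_force: [1.2, 0.2, 0.8]
opening: 0.0755
finger_force: 0.0
```

drive_tool:
  translation:
    - [20, 10, 30]
    - [50, 25, 60]
    - [68, 34, 80]
    - [68, 34, 80]
    - [68, 34, 80]
    - [68, 34, 80]
    - [68, 34, 80]
  turn: [0, 0, 0, 0, 0, 0, 0]
  gripper: [0, 0, 0, 0, 0, 0, 0]

```text
clock: 5.72
tcp_pos: [0.603, 0.0455, 0.3028]
eef_rot: [[-0.998, -0.058, -0.002], [-0.058, 0.998, -0.0], [0.002, -0.0, -1.0]]
wrist_force: [0.9, 0.3, -1.1]
opening: 0.0876
finger_force: 0.0
```

```bash
cat > look.py <<'E'
from cell import *
from h import *
import sys
s=read_state();d=snapshot("wrist");wristT(d,s);print(s["clock"],np.round(s["tcp_pos"],4))
roi=(130,40,430,250);pt=onz
M=np.deg2rad(3.2);M=np.array([[np.cos(M),-np.sin(M)],[np.sin(M),np.cos(M)]])
off={"yellow":[0,0],"green":[.036,-.027],"blue":[.009,-.063]}
B=blobs(d["img"],"orange",roi,150);t=onz(d,max(B,key=lambda b:b[2])[:2],.141);print("button",B,t)
print("knob",[(b,onz(d,b[:2],.124)) for b in blobs(d["img"],"black",roi,250)])
for c in off:
    for b in blobs(d["img"],c,roi,25):
        p=onz(d,b[:2],.075);y=p-M@off[c];print(c,b,p.round(4),"=> yellow",y.round(4),"shifts mm:",{n:((t-y-M@off[n])*1e3).round(1).tolist() for n in off})
cv2.imwrite(f"pics/{sys.argv[1]}.png",d["img"])
E
python3 look.py w3
```

```text
5.7167 [0.603  0.0455 0.3028]
button [(np.float64(276.9), np.float64(194.1), 928, 35, 33)] [0.60399076 0.04569985]
knob [((np.float64(244.7), np.float64(112.9), 757, 32, 31), array([0.53611746, 0.01323791]))]
green (np.float64(253.8), np.float64(211.0), 91, 11, 11) [0.6401 0.0224] => yellow [0.6027 0.0474] shifts mm: {'yellow': [1.3, -1.7], 'green': [-36.2, 23.3], 'blue': [-11.2, 60.7]}
blue (np.float64(220.0), np.float64(187.0), 93, 11, 11) [ 0.6154 -0.015 ] => yellow [0.6029 0.0474] shifts mm: {'yellow': [1.1, -1.7], 'green': [-36.4, 23.2], 'blue': [-11.4, 60.7]}
```

Wrist check: button at (277,194), green at (254,211), blue at (220,187), which puts yellow about 2 mm from the axis. I'll close the fingers and press.

drive_tool:
  translation:
    - [1, 0, -40]
    - [1, 0, -80]
    - [1, 0, -110]
    - [1, 0, -130]
    - [1, 0, -138]
    - [1, 0, -138]
    - [1, 0, -138]
    - [1, 0, -138]
  turn: [0, 0, 0, 0, 0, 0, 0, 0]
  gripper: [1, 1, 1, 1, 1, 1, 1, 1]

```text
clock: 6.43
tcp_pos: [0.606, 0.046, 0.1678]
eef_rot: [[-0.998, -0.059, 0.002], [-0.059, 0.998, 0.0], [-0.002, 0.0, -1.0]]
wrist_force: [-0.3, -0.1, 0.7]
opening: 0.0398
finger_force: 0.0
```

drive_tool:
  translation:
    - [0, 0, 0]
    - [0, 0, 0]
    - [0, 0, 0]
    - [0, 0, -4]
    - [0, 0, -7]
    - [0, 0, -9]
    - [0, 0, -9]
    - [0, 0, -9]
  turn: [0, 0, 0, 0, 0, 0, 0, 0]
  gripper: [1, 1, 1, 1, 1, 1, 1, 1]

```text
clock: 7.1
tcp_pos: [0.605, 0.0458, 0.1567]
eef_rot: [[-0.998, -0.059, -0.001], [-0.059, 0.998, -0.0], [0.001, -0.0, -1.0]]
wrist_force: [-0.4, 0.1, 0.5]
opening: 0.0004
finger_force: 0.0
```

drive_tool:
  translation:
    - [0, 0, -4]
    - [0, 0, -8]
    - [0, 0, -11]
    - [0, 0, -13]
    - [0, 0, -14]
    - [0, 0, -14]
    - [0, 0, -14]
    - [0, 0, -14]
  turn: [0, 0, 0, 0, 0, 0, 0, 0]
  gripper: [1, 1, 1, 1, 1, 1, 1, 1]

```text
clock: 7.77
tcp_pos: [0.6056, 0.0459, 0.1435]
eef_rot: [[-0.998, -0.059, 0.001], [-0.059, 0.998, 0.0], [-0.001, 0.0, -1.0]]
wrist_force: [0.7, -0.0, 5.1]
opening: 0.0009
finger_force: 2.5
```

drive_tool:
  translation:
    - [0, 0, -2]
    - [0, 0, -2]
    - [0, 0, -2]
    - [0, 0, -2]
  turn: [0, 0, 0, 0]
  gripper: [1, 1, 1, 1]

```text
clock: 8.1
tcp_pos: [0.6057, 0.0459, 0.1431]
eef_rot: [[-0.998, -0.059, 0.002], [-0.059, 0.998, 0.0], [-0.002, -0.0, -1.0]]
wrist_force: [-4.4, -0.5, 16.4]
opening: 0.0004
finger_force: 7.9
```

Hard stop felt (16 N at TCP z 0.143), so yellow is marked. Back to the knob.

drive_tool:
  translation:
    - [0, 0, 30]
    - [0, 0, 70]
    - [-20, -10, 90]
    - [-55, -25, 90]
    - [-69, -34, 90]
    - [-69, -34, 90]
    - [-69, -34, 90]
    - [-69, -34, 90]
  turn: [0, 0, 0, 0, 0, 0, 0, 0]
  gripper: [0, 0, 0, 0, 0, 0, 0, 0]

```text
clock: 8.77
tcp_pos: [0.5363, 0.0119, 0.2309]
eef_rot: [[-0.998, -0.059, 0.0], [-0.059, 0.998, 0.0], [-0.0, 0.0, -1.0]]
wrist_force: [0.1, -0.2, 0.2]
opening: 0.0484
finger_force: 0.0
```

drive_tool:
  translation:
    - [0, 0, 0]
    - [0, 0, -40]
    - [0, 0, -80]
    - [0, 0, -110]
    - [0, 0, -126]
    - [0, 0, -126]
    - [0, 0, -126]
    - [0, 0, -126]
  turn: [0, 0, 0, 0, 0, 0, 0, 0]
  gripper: [0, 0, 0, 0, 0, 0, 0.4, 0.8]

```text
clock: 9.43
tcp_pos: [0.5373, 0.0122, 0.1059]
eef_rot: [[-0.998, -0.059, 0.001], [-0.059, 0.998, -0.0], [-0.001, -0.0, -1.0]]
wrist_force: [0.9, -0.1, -0.1]
opening: 0.0792
finger_force: 0.0
```

drive_tool:
  translation:
    - [0, 0, 0]
    - [0, 0, 0]
    - [0, 0, 0]
    - [0, 0, 0]
    - [0, 0, 0]
    - [0, 0, 0]
    - [0, 0, 0]
    - [0, 0, 0]
  turn: [0, 0, 0, 0, 0, 0, 0, 0]
  gripper: [0.8, 0.8, 0.8, 0.8, 0.8, 0.8, 0.8, 0.8]

```text
clock: 10.1
tcp_pos: [0.5361, 0.0118, 0.105]
eef_rot: [[-0.998, -0.059, -0.0], [-0.059, 0.998, -0.0], [0.0, -0.0, -1.0]]
wrist_force: [-0.3, -0.4, 1.5]
opening: 0.0276
finger_force: 15.0
```

drive_tool:
  translation:
    - [-4, 2, 0]
    - [-10, 6, 0]
    - [-18, 11, 0]
    - [-26, 16, 0]
    - [-33, 21, 0]
    - [-37, 23.5, 0]
    - [-37, 23.5, 0]
    - [-37, 23.5, 0]
  turn: [0, 0, 0, 0, 0, 0, 0, 0]
  gripper: [0.8, 0.8, 0.8, 0.8, 0.8, 0.8, 0.8, 0.8]

```text
clock: 10.77
tcp_pos: [0.4984, 0.0359, 0.105]
eef_rot: [[-0.998, -0.059, -0.001], [-0.059, 0.998, 0.0], [0.001, 0.0, -1.0]]
wrist_force: [-1.2, 1.8, -0.0]
opening: 0.0275
finger_force: 15.0
```

drive_tool:
  translation:
    - [0, 0, 0]
    - [0, 0, 0]
    - [0, 0, 0]
    - [0, 0, 0]
    - [0, 0, 0]
    - [0, 0, 0]
    - [0, 0, 40]
    - [0, 0, 80]
  turn: [0, 0, 0, 0, 0, 0, 0, 0]
  gripper: [0.8, 0.8, 0, 0, 0, 0, 0, 0]

```text
clock: 11.43
tcp_pos: [0.4975, 0.0345, 0.184]
eef_rot: [[-0.998, -0.058, -0.006], [-0.058, 0.998, -0.003], [0.006, -0.002, -1.0]]
wrist_force: [1.4, 1.2, 0.3]
opening: 0.0621
finger_force: 0.0
```

drive_tool:
  translation:
    - [0, 0, 40]
    - [40, 0, 75]
    - [80, 5, 115]
    - [105, 10, 115]
    - [105, 10, 115]
    - [105, 10, 115]
    - [105, 10, 115]
    - [105, 10, 115]
  turn: [0, 0, 0, 0, 0, 0, 0, 0]
  gripper: [0, 0, 0, 0, 0, 0, 0, 0]

```text
clock: 12.1
tcp_pos: [0.6031, 0.0451, 0.299]
eef_rot: [[-0.998, -0.058, -0.002], [-0.058, 0.998, -0.0], [0.002, -0.0, -1.0]]
wrist_force: [0.0, -0.2, -0.1]
opening: 0.0872
finger_force: 0.0
```

```bash
python3 look.py w4
```

```text
12.1 [0.6031 0.0451 0.299 ]
button [(np.float64(277.6), np.float64(194.7), 922, 36, 34)] [0.60374327 0.04588572]
knob [((np.float64(272.9), np.float64(71.4), 855, 31, 35), array([0.50083337, 0.03587158]))]
yellow (np.float64(303.9), np.float64(145.6), 124, 13, 12) [0.566  0.0709] => yellow [0.566  0.0709] shifts mm: {'yellow': [37.7, -25.0], 'green': [0.3, -0.1], 'blue': [25.2, 37.4]}
blue (np.float64(243.2), np.float64(154.4), 105, 12, 12) [0.5787 0.0087] => yellow [0.5662 0.0711] shifts mm: {'yellow': [37.5, -25.2], 'green': [0.1, -0.3], 'blue': [25.0, 37.2]}
```

Blue at (243,154) and yellow at (304,146) put green within 1 mm of the axis. Pressing.

drive_tool:
  translation:
    - [1, 0.5, -40]
    - [1, 0.5, -80]
    - [1, 0.5, -110]
    - [1, 0.5, -128]
    - [1, 0.5, -134]
    - [1, 0.5, -134]
    - [1, 0.5, -134]
    - [1, 0.5, -134]
  turn: [0, 0, 0, 0, 0, 0, 0, 0]
  gripper: [1, 1, 1, 1, 1, 1, 1, 1]

```text
clock: 12.82
tcp_pos: [0.606, 0.0461, 0.168]
eef_rot: [[-0.998, -0.059, 0.003], [-0.059, 0.998, 0.001], [-0.003, 0.0, -1.0]]
wrist_force: [0.0, 0.7, 0.4]
opening: 0.0395
finger_force: 0.0
```

drive_tool:
  translation:
    - [0, 0, 0]
    - [0, 0, 0]
    - [0, 0, 0]
    - [0, 0, -4]
    - [0, 0, -7]
    - [0, 0, -9]
    - [0, 0, -9]
    - [0, 0, -9]
  turn: [0, 0, 0, 0, 0, 0, 0, 0]
  gripper: [1, 1, 1, 1, 1, 1, 1, 1]

```text
clock: 13.48
tcp_pos: [0.605, 0.0458, 0.1567]
eef_rot: [[-0.998, -0.059, -0.001], [-0.059, 0.998, -0.0], [0.001, -0.0, -1.0]]
wrist_force: [0.1, 0.4, -1.0]
opening: 0.0004
finger_force: 0.0
```

drive_tool:
  translation:
    - [0, 0, -4]
    - [0, 0, -8]
    - [0, 0, -11]
    - [0, 0, -13]
    - [0, 0, -14.5]
    - [0, 0, -15.5]
    - [0, 0, -15.5]
    - [0, 0, -15.5]
  turn: [0, 0, 0, 0, 0, 0, 0, 0]
  gripper: [1, 1, 1, 1, 1, 1, 1, 1]

```text
clock: 14.15
tcp_pos: [0.6057, 0.0459, 0.1432]
eef_rot: [[-0.998, -0.059, 0.002], [-0.059, 0.998, 0.0], [-0.002, -0.0, -1.0]]
wrist_force: [-3.8, 0.5, 13.4]
opening: 0.0004
finger_force: 6.6
```

drive_tool:
  translation:
    - [0, 0, 0]
    - [0, 0, 0]
    - [0, 0, 0]
  turn: [0, 0, 0]
  gripper: [1, 1, 1]

```text
clock: 14.4
tcp_pos: [0.6057, 0.0459, 0.1432]
eef_rot: [[-0.998, -0.059, 0.002], [-0.059, 0.998, 0.0], [-0.002, -0.0, -1.0]]
wrist_force: [-3.6, 0.1, 12.6]
opening: 0.0006
finger_force: 6.5
```

Green is marked. Back to the knob at (0.499, 0.036).

drive_tool:
  translation:
    - [0, 0, 30]
    - [0, 0, 70]
    - [-20, -2, 90]
    - [-55, -5, 90]
    - [-90, -8, 90]
    - [-106, -10, 90]
    - [-106, -10, 90]
    - [-106, -10, 90]
  turn: [0, 0, 0, 0, 0, 0, 0, 0]
  gripper: [0, 0, 0, 0, 0, 0, 0, 0]

```text
clock: 15.07
tcp_pos: [0.4984, 0.0358, 0.2318]
eef_rot: [[-0.998, -0.059, 0.001], [-0.059, 0.998, 0.001], [-0.001, 0.001, -1.0]]
wrist_force: [0.8, 0.2, 0.1]
opening: 0.0482
finger_force: 0.0
```

drive_tool:
  translation:
    - [0, 0, 0]
    - [0, 0, -40]
    - [0, 0, -80]
    - [0, 0, -110]
    - [0, 0, -126]
    - [0, 0, -126]
    - [0, 0, -126]
    - [0, 0, -126]
  turn: [0, 0, 0, 0, 0, 0, 0, 0]
  gripper: [0, 0, 0, 0, 0, 0, 0.4, 0.8]

```text
clock: 15.73
tcp_pos: [0.5004, 0.0362, 0.1063]
eef_rot: [[-0.998, -0.059, 0.001], [-0.059, 0.998, -0.0], [-0.001, -0.0, -1.0]]
wrist_force: [-0.1, -0.7, -0.3]
opening: 0.079
finger_force: 0.0
```

drive_tool:
  translation:
    - [0, 0, 0]
    - [0, 0, 0]
    - [0, 0, 0]
    - [0, 0, 0]
    - [0, 0, 0]
    - [0, 0, 0]
    - [0, 0, 0]
    - [0, 0, 0]
  turn: [0, 0, 0, 0, 0, 0, 0, 0]
  gripper: [0.8, 0.8, 0.8, 0.8, 0.8, 0.8, 0.8, 0.8]

```text
clock: 16.4
tcp_pos: [0.4991, 0.0358, 0.1056]
eef_rot: [[-0.998, -0.059, 0.0], [-0.059, 0.998, -0.0], [-0.0, -0.0, -1.0]]
wrist_force: [-0.6, 2.8, 1.3]
opening: 0.0275
finger_force: 15.0
```

drive_tool:
  translation:
    - [2, 4, 0]
    - [6, 9, 0]
    - [11, 17, 0]
    - [17, 25, 0]
    - [22, 33, 0]
    - [25, 37, 0]
    - [25, 37, 0]
    - [25, 37, 0]
  turn: [0, 0, 0, 0, 0, 0, 0, 0]
  gripper: [0.8, 0.8, 0.8, 0.8, 0.8, 0.8, 0.8, 0.8]

```text
clock: 17.07
tcp_pos: [0.5251, 0.0739, 0.1056]
eef_rot: [[-0.998, -0.06, 0.001], [-0.06, 0.998, 0.001], [-0.002, 0.001, -1.0]]
wrist_force: [1.6, 1.8, 1.4]
opening: 0.0278
finger_force: 15.0
```

drive_tool:
  translation:
    - [0, 0, 0]
    - [0, 0, 0]
    - [0, 0, 0]
    - [0, 0, 0]
    - [0, 0, 0]
    - [0, 0, 0]
    - [0, 0, 40]
    - [0, 0, 80]
  turn: [0, 0, 0, 0, 0, 0, 0, 0]
  gripper: [0.8, 0.8, 0, 0, 0, 0, 0, 0]

```text
clock: 17.73
tcp_pos: [0.5223, 0.0719, 0.1843]
eef_rot: [[-0.998, -0.058, -0.006], [-0.058, 0.998, -0.003], [0.006, -0.003, -1.0]]
wrist_force: [2.1, 0.3, -0.7]
opening: 0.0621
finger_force: 0.0
```

drive_tool:
  translation:
    - [0, 0, 40]
    - [35, -10, 75]
    - [65, -20, 115]
    - [80, -27, 115]
    - [80, -27, 115]
    - [80, -27, 115]
    - [80, -27, 115]
    - [80, -27, 115]
  turn: [0, 0, 0, 0, 0, 0, 0, 0]
  gripper: [0, 0, 0, 0, 0, 0, 0, 0]

```text
clock: 18.4
tcp_pos: [0.603, 0.0458, 0.2995]
eef_rot: [[-0.998, -0.059, -0.002], [-0.059, 0.998, -0.0], [0.002, -0.0, -1.0]]
wrist_force: [-0.5, -0.5, 0.4]
opening: 0.0873
finger_force: 0.0
```

```bash
python3 look.py w5
```

```text
18.4 [0.603  0.0458 0.2995]
button [(np.float64(276.7), np.float64(195.1), 961, 36, 34)] [0.6041516  0.04584533]
knob [((np.float64(311.9), np.float64(103.6), 786, 32, 32), array([0.52490364, 0.07181915]))]
yellow (np.float64(336.7), np.float64(171.8), 116, 13, 12) [0.5912 0.1083] => yellow [0.5912 0.1083] shifts mm: {'yellow': [13.0, -62.5], 'green': [-24.5, -37.5], 'blue': [0.5, -0.1]}
green (np.float64(310.1), np.float64(204.8), 95, 11, 12) [0.6287 0.0833] => yellow [0.5912 0.1083] shifts mm: {'yellow': [12.9, -62.5], 'green': [-24.5, -37.5], 'blue': [0.4, -0.1]}
```

Yellow at (337,172) and green at (310,205) put blue within 1 mm of the axis. Pressing.

drive_tool:
  translation:
    - [1, 0, -40]
    - [1, 0, -80]
    - [1, 0, -110]
    - [1, 0, -128]
    - [1, 0, -134]
    - [1, 0, -134]
    - [1, 0, -134]
    - [1, 0, -134]
  turn: [0, 0, 0, 0, 0, 0, 0, 0]
  gripper: [1, 1, 1, 1, 1, 1, 1, 1]

```text
clock: 19.12
tcp_pos: [0.606, 0.0463, 0.1683]
eef_rot: [[-0.998, -0.059, 0.003], [-0.059, 0.998, 0.001], [-0.003, 0.0, -1.0]]
wrist_force: [0.2, -0.2, 0.3]
opening: 0.0393
finger_force: 0.0
```

drive_tool:
  translation:
    - [0, 0, 0]
    - [0, 0, 0]
    - [0, 0, 0]
    - [0, 0, -4]
    - [0, 0, -7]
    - [0, 0, -9]
    - [0, 0, -9]
    - [0, 0, -9]
  turn: [0, 0, 0, 0, 0, 0, 0, 0]
  gripper: [1, 1, 1, 1, 1, 1, 1, 1]

```text
clock: 19.78
tcp_pos: [0.605, 0.0458, 0.1572]
eef_rot: [[-0.998, -0.059, -0.001], [-0.059, 0.998, -0.0], [0.001, -0.0, -1.0]]
wrist_force: [-0.3, 0.6, -0.5]
opening: 0.0006
finger_force: 0.0
```

drive_tool:
  translation:
    - [0, 0, -4]
    - [0, 0, -8]
    - [0, 0, -11]
    - [0, 0, -13]
    - [0, 0, -14.5]
    - [0, 0, -15.5]
    - [0, 0, -15.5]
    - [0, 0, -15.5]
  turn: [0, 0, 0, 0, 0, 0, 0, 0]
  gripper: [1, 1, 1, 1, 1, 1, 1, 1]

```text
clock: 20.45
tcp_pos: [0.6057, 0.0459, 0.1432]
eef_rot: [[-0.998, -0.059, 0.002], [-0.059, 0.998, 0.0], [-0.002, -0.0, -1.0]]
wrist_force: [-1.7, 0.1, 10.1]
opening: 0.0006
finger_force: 5.0
```

drive_tool:
  translation:
    - [0, 0, 0]
    - [0, 0, 0]
    - [0, 0, 0]
  turn: [0, 0, 0]
  gripper: [1, 1, 1]

```text
clock: 20.7
tcp_pos: [0.6057, 0.0459, 0.1433]
eef_rot: [[-0.998, -0.059, 0.002], [-0.059, 0.998, 0.0], [-0.002, 0.0, -1.0]]
wrist_force: [-0.7, -0.1, 10.5]
opening: 0.0006
finger_force: 5.0
```

Blue is marked. Rise clear and check.

drive_tool:
  translation:
    - [0, 0, 30]
    - [0, 0, 70]
    - [0, 0, 110]
    - [0, 0, 150]
    - [0, 0, 158]
    - [0, 0, 158]
    - [0, 0, 158]
    - [0, 0, 158]
  turn: [0, 0, 0, 0, 0, 0, 0, 0]
  gripper: [1, 1, 1, 1, 1, 1, 1, 1]

```text
clock: 21.37
tcp_pos: [0.6043, 0.0458, 0.2984]
eef_rot: [[-0.998, -0.058, -0.002], [-0.058, 0.998, -0.0], [0.002, -0.0, -1.0]]
wrist_force: [-0.9, 0.3, -0.6]
opening: 0.0007
finger_force: 0.0
```

```bash
python3 look.py w6
```

```text
21.3667 [0.6043 0.0458 0.2984]
button [(np.float64(276.7), np.float64(193.8), 981, 36, 34)] [0.60395522 0.04577119]
knob [((np.float64(309.1), np.float64(103.9), 513, 31, 31), array([0.52653503, 0.06936172])), ((np.float64(202.8), np.float64(246.0), 816, 120, 7), array([ 0.66377932, -0.02221218])), ((np.float64(351.1), np.float64(246.0), 818, 120, 7), array([0.65543963, 0.12066021]))]
yellow (np.float64(337.0), np.float64(170.8), 122, 13, 13) [0.5911 0.1084] => yellow [0.5911 0.1084] shifts mm: {'yellow': [12.8, -62.6], 'green': [-24.6, -37.6], 'blue': [0.3, -0.2]}
green (np.float64(310.1), np.float64(203.9), 90, 11, 11) [0.6286 0.0832] => yellow [0.5912 0.1081] shifts mm: {'yellow': [12.8, -62.3], 'green': [-24.7, -37.4], 'blue': [0.3, 0.1]}
```

View pics/w6.png

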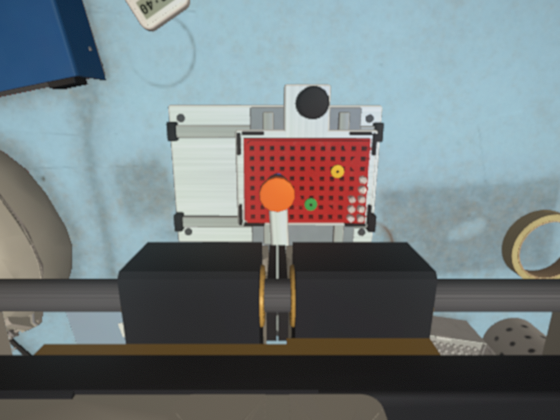

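The gripper is clear above the raised button at (277,194). Yellow at (337,171) and green at (310,204) put blue under the pointer, so I'm handing in.

```bash
python3 -c "
from cell import *
print(job_done())"
```

```text
the job is handed in; nothing more can be done
None
```

I marked the yellow, green and blue caps in order, each press reaching the hard stop, and handed the job in at about 21 s with the blue cap within about 1 mm of the raised pointer's axis and the gripper clear; the judge gave no verdict.

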